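# Clamp the flower panel in its painting board

### The job

Clamp the yellow painted panel (the one with the red flowers) in the plywood board it lies on: turn that board's black bar knob clockwise until its orange eccentric lobe points at the panel and presses it firmly against the sprung bar, then let go. Leave the knob beside the blue panel as it is.

Things in the scene. Friction and masses are not known exactly. Their poses are not given: they have to be found in the camera images.
- knob_yellow (a point): Grip centre of the knob beside the yellow panel, on its upright axis, 58 mm above the table: black bar 52 long, 14 wide, 34 high (underside 40 mm up), white stripe towards the lobe; pinch across the 14. Below it an orange disc 36 across, 10-25 mm up, set 12 off the axis: the lobe reaches 30. Site x points to the lobe, z up. Two like 10 mm thick boards, fixed, left/right vary; else under 31 mm.
- cam_yellow (a joint): Angle of that knob, rad. 0 = lobe points straight at the panel (fully clamped); negative = turned back counter-clockwise seen from above; grows clockwise. Starts released, -1.45 to -1.1; the lobe meets the panel at about -0.85; a stop ends it at +0.25. Stiff (0.08 N m, up to about 0.3 N m while clamping), stays where left; clamped it presses with about 12 N.
- panel_yellow_center (a point): Centre (half-way up, 17 mm above the table) of the loose yellow wooden panel with red flowers and a green band, 100 x 130 x 14 mm, 90 to 180 g, flat on its board. Its x (short side) points from the knob's axis, 75 mm away, to the sprung aluminium bar, which gives about 4 mm when clamped. It has up to 4 mm of play between the bar, the lobe and the side strips.
- lobe_blue (a point): Tip of the orange lobe of the other, like knob, on the board with the blue panel (white flower): 30 mm from that knob's axis, 24 mm above the table; x points outward along the lobe. It is released and must stay as it is.
There are look-alikes about, which are no part of the job. What is shaped like the part that bears panel_yellow_center but purple is not meant.

How it is judged:
By the outcome, as a careful person would: the job done as asked, in the order asked, and still so for the second after the job is handed in, with the robot touching nothing.
It also fails if it takes over 32 s, if anything falls off the work surface, if the arm or the gripper's body presses on something with over 40 N, if the wrist force passes 120 N, or if a joint passes its speed limit or range.

### The arm

A 6-joint arm with a two-finger parallel gripper is mounted at the origin on the work surface. World frame = base frame: x ahead of the robot, y to its left, z up, the work surface at z = 0. Lengths are in mm, angles in rad, forces in N, time in s.
With the tool pointing down it reaches from about 300 to 775 mm from the base axis. Payload 14.6 kg.
Tool frame: the origin (TCP) lies between the finger pads; the fingertips stand 11 mm ahead of it and the grasp point (between the pads) lies 8 mm behind it; z points along the fingers, y is the direction in which the jaws open and shut (so a half turn about z gives the same grasp; the last joint's range is limited). The gripper opens to 94 mm and grips with 3 to 60 N. Pads are 16 mm wide; open, the fingers measure 119 mm over their backs; the gripper's body (75 mm by 177 mm) begins 78 mm behind the grasp point.
Start: joints at [1.046, 0.3, 1.521, -0, 1.321, -0.067], TCP at [243.083, 493.356, 216.446] pointing down, gripper open.
Joint ranges: [-3.03, 3.03], [-0.79, 2.21], [0.23, 2.52], [-1.04, 4.18], [0, 3.07], [-2.55, 2.55]. Speed limits (rad/s): [2.22, 2.22, 2.57, 3.14, 3.14, 3.14].

### API

Orientations are given as [roll, pitch, yaw] about the fixed x, y, z axes, in that order (R = Rz(yaw) Ry(pitch) Rx(roll)).
In Python, from cell import * gives the robot as it stands.
- The arm moves only by the tool arm_command, never from a script. Its argument "deltas" is a list of rows, each an object with "xyz": the shift along the world's x, y, z in m, a list of three; "turn": the turn, a rotation vector about the world's x, y, z in rad, a list of three. A call has 1 to 12 rows; each row shifts and turns the commanded pose from where the row before left it; what a row does not reach is not made up. A row lasts 1/8 s, in which the tool goes at most 62.5 mm and 10.7 degrees, less where a joint would pass 70% of its speed; a pose out of reach is approached as far as the arm can. A call with a gripper value outside its range is refused whole. "gripper" is the closure, from 0 (fully open) to 1 (shut), set as the call begins (left out, the last holds). The fingers move at their own pace and stop on an object; "force" is the grip in N (left out, the last holds). Time passes only in rows, so rows that do not move let the fingers close. It gives the time, the measured TCP pose, the force and the opening at its end, in the units of the state.
- read_state(): the state, without advancing time (a new reading comes with each control period).
- camera(name): name is "side" or "top"; returns a dict with "color" (420x560x3 uint8, red, green, blue), "fx", "fy", "cx", "cy" (pixels), "rvec" (rotation vector, rad) and "tvec" (3), from world to camera coordinates, as OpenCV has them. Camera axes: x right, y down, z forward; pixel columns grow to the right and rows downward; lengths in mm; the calibration is good to about 2 mm. A picture is of the moment at which its call begins. There is no depth.
- sign_off(): hands the job in, once; it reports no verdict.
The state is a dict: "clock": time; "joints": joint angles; "qd": joint speeds; "effort": joint torques, N m; "eef_pos": TCP position; "eef_rot": TCP orientation; "wrist_force": force on the tool from outside, world axes, zero at the start; "moment": the same for the moment, N m; "finger_gap": finger opening in mm.
Only numpy, scipy, OpenCV 4.12 (cv2) and the standard library are available. Lean on these libraries where they do the work, as an engineer would, in place of code of your own. Each camera call takes 0.05 s, during which the arm holds its last target.

## Working session

There is one attempt and no reset: what is moved stays moved. The work goes in short steps, Python scripts to look and compute and a tool call to move; the robot and the scene stay as the last step left them, time stands still between calls to the robot, and variables do not carry over. Pictures are saved under pics/ and viewed, and the job is handed in when it is done.

Besides the shell and the picture viewer there is one more tool, called after "Request:" as name([rows], argument=value, ...), one row to a line, values as JSON. arm_command: Moves the arm, as the interface text tells. Its arguments: {"type":"object","properties":{"deltas":{"type":"array","items":{"type":"object","properties":{"xyz":{"type":"array","items":{"type":"number"}},"turn":{"type":"array","items":{"type":"number"}}}}},"gripper":{"type":"number"},"force":{"type":"number"}},"required":["deltas"]}

```bash
mkdir -p pics; ls
python3 - <<'E'
from cell import *
import cv2,pickle
d={}
for n in("top","side"):
    c=camera(n);d[n]=c;cv2.imwrite(f"pics/{n}0.png",cv2.resize(c["color"][:,:,::-1],(784,588),interpolation=cv2.INTER_CUBIC))
    print(n,c["fx"],c["fy"],c["cx"],c["cy"],c["rvec"],c["tvec"])
pickle.dump(d,open("c0.pkl","wb"))
print(read_state())
E
```

```text
pics
top 529.9644967664572 529.9644967664572 278.2284391048727 209.53699560967092 [ 2.08451035 -2.12795779  0.16517486] [ 26.23911495 487.4754713  939.11192678]
side 445.97830335149627 445.97830335149627 278.7580466915069 209.51803171600082 [ 2.38792646 -0.28498421  0.11569977] [-459.52860478  128.77176399  858.38982198]
{'clock': 0.1, 'joints': array([ 1.04637857e+00,  3.00364632e-01,  1.52146232e+00,  1.47981236e-05,
        1.32069939e+00, -6.65744447e-02]), 'qd': array([ 0.00024763, -0.00081284, -0.0014661 ,  0.00036561,  0.00337815,
       -0.00148738]), 'effort': array([ 1.63185832e-03, -5.32641685e+01, -3.53282905e+01,  7.10629835e-02,
        2.35595932e-02, -5.94152448e-05]), 'eef_pos': array([242.99390282, 493.18665535, 215.9949657 ]), 'eef_rot': array([-3.14066199e+00, -7.64162418e-05,  2.68374564e+00]), 'wrist_force': array([ 0.17135469, -0.31935766,  0.19005887]), 'moment': array([-0.0301947 , -0.01474715, -0.00922026]), 'finger_gap': 94.11020710697366}
```

View pics/top0.png

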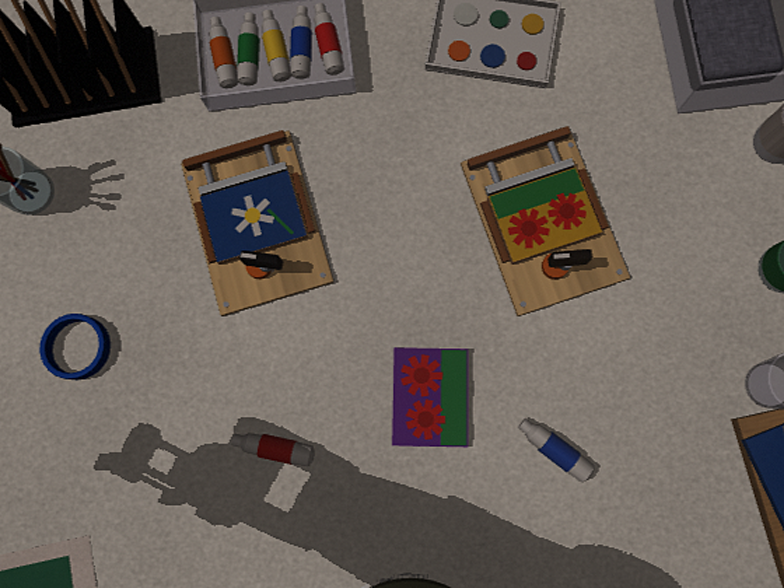

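View pics/side0.png

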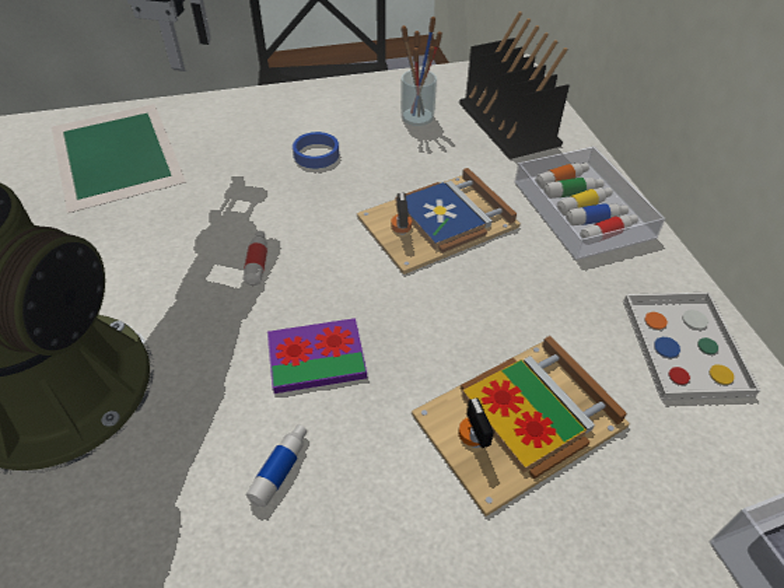

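Look-alikes (784x588 top picture):
- Yellow panel with red flowers on the right board (545,215), knob (570,258). This one fits the description.
- Blue panel with white flower on the left board (253,212), knob (262,260). Must stay as it is.
- Loose purple panel with red flowers (432,397), not meant.

Next, a close crop of the right board.

```bash
cat > h.py <<'E'
import numpy as np,cv2
def crop(c,x0,y0,x1,y1,s,fn):
    im=c["color"][y0:y1,x0:x1,::-1]
    im=cv2.resize(im,None,fx=s,fy=s,interpolation=cv2.INTER_CUBIC)
    for x in range(x0,x1,10):
        cv2.line(im,((x-x0)*s,0),((x-x0)*s,6 if x%50 else 14),(255,0,255),1)
        if x%20==0: cv2.putText(im,str(x),((x-x0)*s+2,14),0,.4,(255,0,255),1)
    for y in range(y0,y1,10):
        cv2.line(im,(0,(y-y0)*s),(6,(y-y0)*s),(255,0,255),1)
        if y%20==0: cv2.putText(im,str(y),(8,(y-y0)*s+4),0,.4,(255,0,255),1)
    cv2.imwrite(fn,im)
def P(c):
    K=np.array([[c["fx"],0,c["cx"]],[0,c["fy"],c["cy"]],[0,0,1]]);R=cv2.Rodrigues(np.array(c["rvec"]))[0];return K,R,np.array(c["tvec"]).reshape(3)
def back(c,uv,z):
    K,R,t=P(c);d=R.T@np.linalg.inv(K)@np.array([uv[0],uv[1],1.]);o=-R.T@t
    return o+d*(z-o[2])/d[2]
def proj(c,p):
    K,R,t=P(c);q=K@(R@np.asarray(p,float)+t);return q[:2]/q[2]
E
python3 - <<'E'
import pickle;from h import *
d=pickle.load(open("c0.pkl","rb"))
crop(d["top"],325,85,455,230,4,"pics/tc.png")
crop(d["side"],290,235,455,370,4,"pics/sc.png")
E
```

```text
(no output)
```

View pics/tc.png

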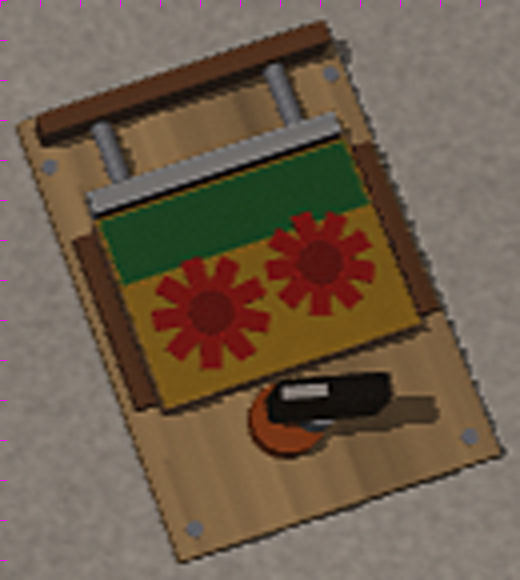

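View pics/sc.png

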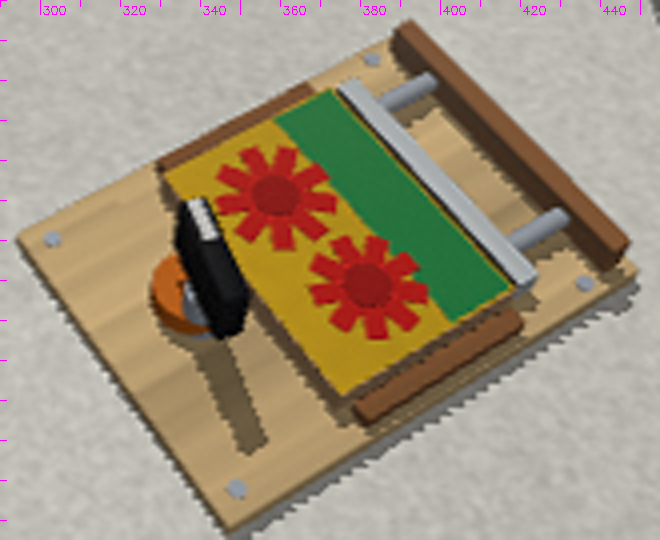

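The crops confirm the choice: yellow/green panel with red flowers. Its knob is at about top (406,184) and side (343,303), with the stripe and lobe pointing left (+y). I'll fit the bar's pose in both views.

```bash
cat > fit.py <<'E'
import pickle;from h import *
from scipy.optimize import minimize
def fitbar(d,x0,cams=("top","side"),thr=45):
    S=4
    masks={}
    for n in cams:
        c=d[n];u,v=proj(c,[x0[0],x0[1],57]).astype(int);r=30
        sub=c["color"][v-r:v+r,u-r:u+r].max(2);g=cv2.resize(sub,None,fx=S,fy=S,interpolation=cv2.INTER_CUBIC)
        m=(g<thr).astype(np.uint8);k,lab,st,ce=cv2.connectedComponentsWithStats(m)
        i=1+np.argmax(st[1:,4]);m=(lab==i).astype(np.uint8)
        # fill stripe
        h=cv2.convexHull(cv2.findContours(m,0,2)[0][0]);mm=np.zeros_like(m);cv2.fillConvexPoly(mm,h,1)
        masks[n]=(mm,u-r,v-r)
    def cost(p,show=0):
        ex,ey=np.array([np.cos(p[2]),np.sin(p[2])]),np.array([-np.sin(p[2]),np.cos(p[2])])
        tot=0
        for n in cams:
            mm,u0,v0=masks[n];pts=[]
            for a in(-26,26):
                for b in(-7,7):
                    for z in(40,74):
                        q=np.array(p[:2])+a*ex+b*ey;pts.append((proj(d[n],[*q,z])-[u0,v0]+.5)*S-.5)
            h=cv2.convexHull(np.array(pts,np.float32));r=np.zeros_like(mm)
            cv2.fillConvexPoly(r,np.round(h*16).astype(np.int32),1,shift=4)
            e=(r!=mm).sum()/mm.sum();tot+=e
            if show: print(n,"mismatch",round(e,3))
        return tot
    best=None
    for a in np.arange(x0[2]-.4,x0[2]+.41,.2):
        s=minimize(cost,[x0[0],x0[1],a],method="Nelder-Mead",options=dict(initial_simplex=[[x0[0],x0[1],a],[x0[0]+8,x0[1],a],[x0[0],x0[1]+8,a],[x0[0],x0[1],a+.3]],xatol=.05,fatol=1e-4))
        if best is None or s.fun<best.fun:best=s
    cost(best.x,1);return best.x
E
python3 - <<'E'
from fit import *
d=pickle.load(open("c0.pkl","rb"));c=d["top"]
g=lambda x,y:(325+x/4,85+y/4)
b=back(c,g(328,392),58);print("guess",b)
for cams in(("top","side"),("top",),("side",)):
    print(cams,fitbar(d,[b[0],b[1],1.6],cams))
# panel corners top face z=24, crop px
C=[back(c,g(*p),24)[:2] for p in((98,222),(352,142),(424,326),(165,411))]
for p in C:print(p)
print("ctr",np.mean(C,0),"xdir",[np.arctan2(*(v[::-1])) for v in (C[0]-C[3],C[1]-C[2])],"ydir",[np.arctan2(*((v)[::-1])) for v in (C[0]-C[1],C[3]-C[2])])
# board corners z=10
B=[back(c,g(*p),10)[:2] for p in((18,122),(325,28),(503,455),(181,562))]
for v in (B[0]-B[3],B[1]-B[2],B[0]-B[1],B[3]-B[2]): print(np.linalg.norm(v),np.arctan2(v[1],v[0]))
E
```

```text
guess [ 529.78667728 -222.13616458   58.        ]
top mismatch 0.104
side mismatch 0.368
('top', 'side') [ 527.62181617 -220.14933083    1.6504195 ]
top mismatch 0.095
('top',) [ 527.31820143 -220.65668662    1.635804  ]
side mismatch 0.268
('side',) [ 530.85619973 -218.4997978     1.54370004]
[ 625.5988039  -124.01519198]
[ 662.71148659 -248.95280297]
[ 569.15961103 -277.0914875 ]
[ 530.60075099 -151.82263827]
ctr [ 597.01766313 -200.47053018] xdir [np.float64(0.2847608652848291), np.float64(0.2921737212209028)] ydir [np.float64(1.8595442517705212), np.float64(1.8694017150206679)]
234.130365322108 0.30209524310992464
231.1304164603858 0.3119585193329669
161.01604659921185 1.8525891230365787
163.26273259727856 1.8713137216040492
```

```bash
cat >> fit.py <<'E'
def overlay(d,p,fn):
    ims=[]
    for n in("top","side"):
        c=d[n];u,v=proj(c,[p[0],p[1],50]).astype(int);r=35;s=8
        im=cv2.resize(c["color"][v-r:v+r,u-r:u+r,::-1],None,fx=s,fy=s,interpolation=cv2.INTER_CUBIC)[:, :]
        im=cv2.convertScaleAbs(im,alpha=1.6)
        f=lambda a,b,z:tuple(np.round((proj(c,[p[0]+a*np.cos(p[2])-b*np.sin(p[2]),p[1]+a*np.sin(p[2])+b*np.cos(p[2]),z])-[u-r,v-r]+.5)*s).astype(int).tolist())
        for z in(40,74):
            q=[f(26,7,z),f(26,-7,z),f(-26,-7,z),f(-26,7,z)]
            for i in range(4):cv2.line(im,q[i],q[(i+1)%4],(0,255,0),1)
        q=[f(12+18*np.cos(t),18*np.sin(t),25) for t in np.arange(0,6.4,.2)]
        cv2.polylines(im,[np.array(q)],False,(255,255,0),1)
        ims.append(cv2.resize(im,(400,400)))
    cv2.imwrite(fn,np.hstack(ims))
E
python3 - <<'E'
from fit import *
overlay(pickle.load(open("c0.pkl","rb")),[527.4,-220.4,1.64],"pics/ov.png")
E
```

```text
(no output)
```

View pics/ov.png

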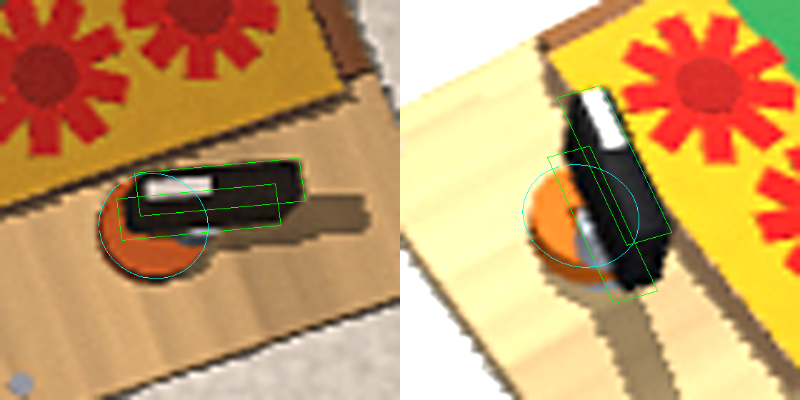

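Both views agree to a few mm: knob axis about (528.5, -222), bar yaw about 1.62, board yaw about 0.295, so the joint is near -1.33. Moving above it with a partly closed gripper.

Request:
arm_command([
  {"xyz": [0.01, -0.025, 0], "turn": [0, 0, -0.06]},
  {"xyz": [0.018, -0.045, 0], "turn": [0, 0, -0.06]},
  {"xyz": [0.018, -0.045, 0], "turn": [0, 0, -0.06]},
  {"xyz": [0.018, -0.045, 0], "turn": [0, 0, -0.06]},
  {"xyz": [0.018, -0.045, 0], "turn": [0, 0, -0.06]},
  {"xyz": [0.018, -0.045, 0], "turn": [0, 0, -0.06]},
  {"xyz": [0.018, -0.045, 0], "turn": [0, 0, -0.06]},
  {"xyz": [0.018, -0.045, 0], "turn": [0, 0, -0.06]},
  {"xyz": [0.018, -0.045, 0], "turn": [0, 0, -0.06]},
  {"xyz": [0.018, -0.045, 0], "turn": [0, 0, -0.06]},
  {"xyz": [0.018, -0.045, 0], "turn": [0, 0, -0.06]},
  {"xyz": [0.018, -0.045, 0], "turn": [0, 0, -0.06]},
], gripper=0.5, force=25)

```text
clock: 1.6
eef_pos: [451.3, -28.3, 216.3]
eef_rot: [-3.141, -0.0, 1.962]
wrist_force: [1.0, 1.1, 0.4]
finger_gap: 47.0
```

Request:
arm_command([
  {"xyz": [0.0157, -0.0395, -0.017], "turn": [0, 0, -0.069]},
  {"xyz": [0.0157, -0.0395, -0.017], "turn": [0, 0, -0.069]},
  {"xyz": [0.0157, -0.0395, -0.017], "turn": [0, 0, -0.069]},
  {"xyz": [0.0157, -0.0395, -0.017], "turn": [0, 0, -0.069]},
  {"xyz": [0.0147, -0.0375, -0.017], "turn": [0, 0, -0.069]},
  {"xyz": [0, 0, 0]},
])

```text
validation failed for argument at $.de...
```

Run:
```python
from cell import *
from h import *
t=camera("top");s=camera("side")
st=read_state();print(st["eef_pos"],st["eef_rot"])
crop(s,290,200,455,330,4,"pics/s1.png");crop(t,340,110,480,230,5,"pics/t1.png")
```

```text
[451.79311076 -29.75647056 216.0070701 ] [-3.14083832e+00  8.01757667e-05  1.95855637e+00]
```

View pics/s1.png

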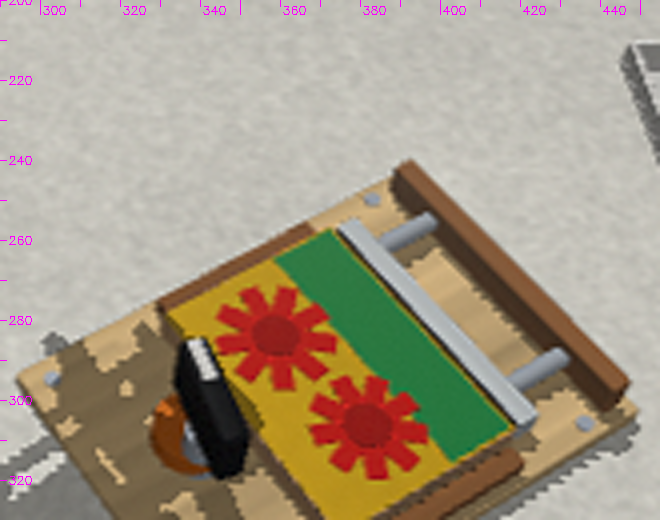

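View pics/t1.png

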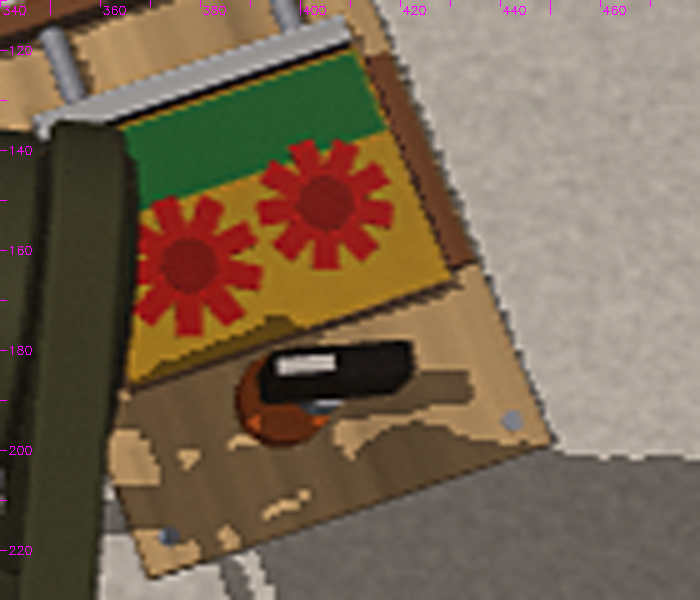

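The call was refused because its last row had no turn, so the arm hasn't moved. The pictures show the scene unchanged. Resending.

Request:
arm_command([
  {"xyz": [0.0157, -0.0395, -0.017], "turn": [0, 0, -0.069]},
  {"xyz": [0.0157, -0.0395, -0.017], "turn": [0, 0, -0.069]},
  {"xyz": [0.0157, -0.0395, -0.017], "turn": [0, 0, -0.069]},
  {"xyz": [0.0157, -0.0395, -0.017], "turn": [0, 0, -0.069]},
  {"xyz": [0.0147, -0.0375, -0.017], "turn": [0, 0, -0.069]},
  {"xyz": [0, 0, 0], "turn": [0, 0, 0]},
])

```text
clock: 2.45
eef_pos: [528.2, -223.0, 129.5]
eef_rot: [-3.139, -0.001, 1.617]
wrist_force: [-0.2, -0.1, -0.1]
finger_gap: 47.0
```

Run:
```python
from cell import *
from h import *
s=camera("side");t=camera("top")
st=read_state();print(st["eef_pos"],st["eef_rot"],st["wrist_force"])
crop(s,270,190,435,330,4,"pics/s2.png");crop(t,340,110,480,230,5,"pics/t2.png")
```

```text
[ 528.37430081 -221.37558909  131.21021114] [-3.14080525e+00 -6.09816676e-04  1.61971916e+00] [ 0.27459438 -0.54520323 -0.23777352]
```

View pics/s2.png

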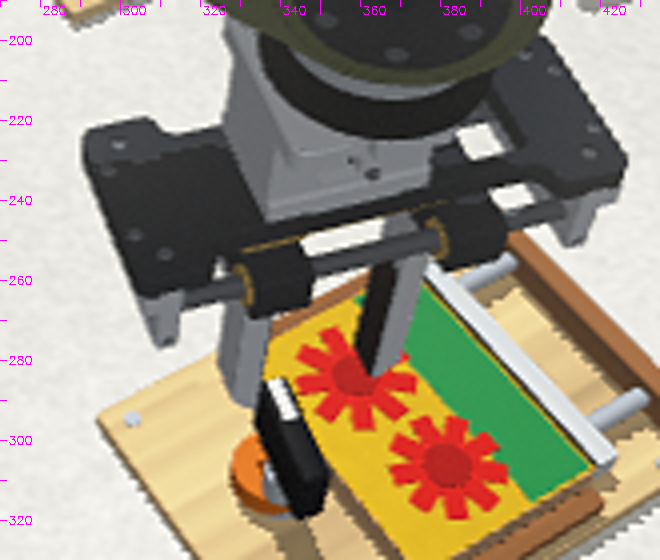

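The gripper straddles the knob from above: the side view has the fingertips at (330,291) and (364,283), with the bar below at (342,302). Descending.

Request:
arm_command([
  {"xyz": [0, 0, -0.025], "turn": [0, 0, 0]},
  {"xyz": [0, 0, -0.025], "turn": [0, 0, 0]},
  {"xyz": [0, 0, -0.02], "turn": [0, 0, 0]},
  {"xyz": [0, 0, -0.01], "turn": [0, 0, 0]},
  {"xyz": [0, 0, 0], "turn": [0, 0, 0]},
])

```text
clock: 3.18
eef_pos: [528.6, -221.5, 51.7]
eef_rot: [-3.141, -0.0, 1.62]
wrist_force: [-0.5, -0.9, -0.1]
finger_gap: 47.1
```

Run:
```python
from cell import *
from h import *
s=camera("side")
st=read_state();print(st["eef_pos"],st["eef_rot"],st["wrist_force"])
crop(s,270,220,400,350,4,"pics/s3.png")
```

```text
[ 528.86965985 -221.77434287   52.22673398] [3.14090781e+00 3.48909431e-04 1.61957131e+00] [1.66515778 0.03778375 0.7258974 ]
```

View pics/s3.png

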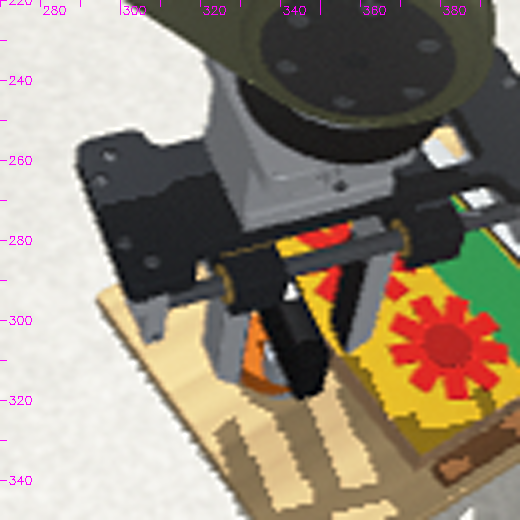

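Request:
arm_command([
  {"xyz": [0, 0, 0], "turn": [0, 0, 0]},
  {"xyz": [0, 0, 0], "turn": [0, 0, 0]},
  {"xyz": [0, 0, 0], "turn": [0, 0, 0]},
  {"xyz": [0, 0, 0], "turn": [0, 0, 0]},
  {"xyz": [0, 0, 0], "turn": [0, 0, 0]},
], gripper=1.0, force=25)

```text
clock: 3.85
eef_pos: [529.5, -222.2, 51.8]
eef_rot: [3.139, 0.001, 1.619]
wrist_force: [8.4, 0.3, -2.8]
finger_gap: 13.8
```

Run:
```python
from cell import *
st=read_state();print({k:st[k].round(3) if hasattr(st[k],'round') else st[k] for k in("eef_pos","eef_rot","wrist_force","moment","finger_gap","clock")})
```

```text
{'eef_pos': array([ 529.531, -222.206,   51.763]), 'eef_rot': array([3.139e+00, 1.000e-03, 1.619e+00]), 'wrist_force': array([ 8.386,  0.256, -2.814]), 'moment': array([-0.062, -1.044,  0.074]), 'finger_gap': 13.788466225250067, 'clock': 3.85}
```

Gripped: the gap is 13.8 mm. An 8 N side force in +x says the axis is about 1-2 mm further in +x. I'll correct that while turning clockwise.

Request:
arm_command([
  {"xyz": [0.0015, 0, 0], "turn": [0, 0, 0]},
  {"xyz": [0, 0, 0], "turn": [0, 0, -0.08]},
  {"xyz": [0, 0, 0], "turn": [0, 0, -0.1]},
  {"xyz": [0, 0, 0], "turn": [0, 0, -0.1]},
  {"xyz": [0, 0, 0], "turn": [0, 0, -0.1]},
  {"xyz": [0, 0, 0], "turn": [0, 0, -0.08]},
  {"xyz": [0, 0, 0], "turn": [0, 0, 0]},
])

```text
clock: 4.72
eef_pos: [529.2, -222.1, 51.7]
eef_rot: [-3.139, 0.0, 1.158]
wrist_force: [-9.3, 0.6, 9.7]
finger_gap: 14.0
```

Run:
```python
from cell import *
st=read_state();print({k:st[k].round(3) if hasattr(st[k],'round') else st[k] for k in("eef_pos","eef_rot","wrist_force","moment","finger_gap","clock")})
```

```text
{'eef_pos': array([ 529.207, -222.091,   51.695]), 'eef_rot': array([-3.139,  0.   ,  1.158]), 'wrist_force': array([-9.326,  0.63 ,  9.709]), 'moment': array([0.227, 1.749, 0.019]), 'finger_gap': 13.975476523550018, 'clock': 4.725}
```

Request:
arm_command([
  {"xyz": [-0.0008, 0, 0], "turn": [0, 0, 0]},
  {"xyz": [0, 0, 0], "turn": [0, 0, -0.08]},
  {"xyz": [0, 0, 0], "turn": [0, 0, -0.08]},
  {"xyz": [0, 0, 0], "turn": [0, 0, -0.08]},
  {"xyz": [0, 0, 0], "turn": [0, 0, -0.08]},
  {"xyz": [0, 0, 0], "turn": [0, 0, -0.08]},
  {"xyz": [0, 0, 0], "turn": [0, 0, 0]},
])

```text
clock: 5.6
eef_pos: [528.7, -221.8, 51.7]
eef_rot: [-3.14, 0.001, 0.758]
wrist_force: [-5.8, 3.6, 7.2]
finger_gap: 13.8
```

Run:
```python
from cell import *
st=read_state();print({k:st[k].round(3) if hasattr(st[k],'round') else st[k] for k in("eef_pos","eef_rot","wrist_force","moment","finger_gap","clock")})
```

```text
{'eef_pos': array([ 528.688, -221.821,   51.68 ]), 'eef_rot': array([-3.14e+00,  1.00e-03,  7.58e-01]), 'wrist_force': array([-5.779,  3.61 ,  7.194]), 'moment': array([0.595, 1.355, 0.262]), 'finger_gap': 13.84857428662196, 'clock': 5.6}
```

Request:
arm_command([
  {"xyz": [-0.0004, 0.0004, 0], "turn": [0, 0, -0.08]},
  {"xyz": [0, 0, 0], "turn": [0, 0, -0.08]},
  {"xyz": [0, 0, 0], "turn": [0, 0, -0.08]},
  {"xyz": [0, 0, 0], "turn": [0, 0, -0.08]},
  {"xyz": [0, 0, 0], "turn": [0, 0, -0.08]},
  {"xyz": [0, 0, 0], "turn": [0, 0, -0.07]},
  {"xyz": [0, 0, 0], "turn": [0, 0, 0]},
])

```text
clock: 6.48
eef_pos: [528.4, -221.3, 51.7]
eef_rot: [-3.14, 0.001, 0.288]
wrist_force: [-5.6, 3.2, 7.4]
finger_gap: 14.0
```

Run:
```python
from cell import *
from h import *
s=camera("side");t=camera("top");import cv2
st=read_state();print({k:st[k].round(3) if hasattr(st[k],'round') else st[k] for k in("eef_pos","eef_rot","wrist_force","moment","finger_gap","clock")})
crop(s,290,220,440,360,4,"pics/s4.png")
crop(t,325,85,455,230,4,"pics/t4.png")
```

```text
{'eef_pos': array([ 528.377, -221.298,   51.702]), 'eef_rot': array([-3.14e+00,  1.00e-03,  2.89e-01]), 'wrist_force': array([-6.034,  4.228,  7.732]), 'moment': array([0.878, 1.229, 0.25 ]), 'finger_gap': 13.851548622071777, 'clock': 6.575}
```

View pics/s4.png

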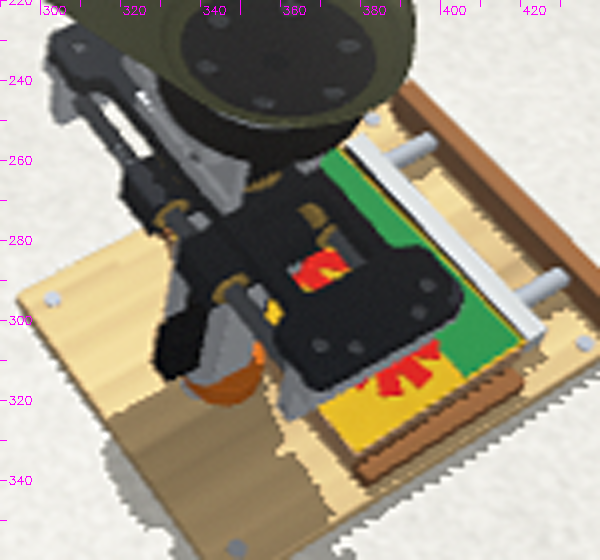

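View pics/t4.png

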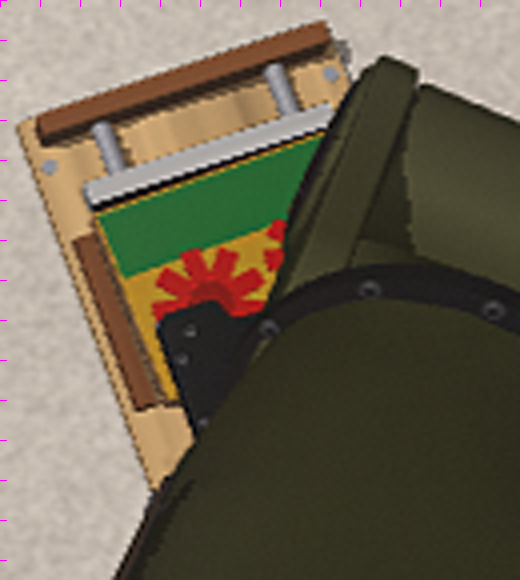

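The lobe now points at the panel, and in the top view the sprung bar has shifted up by about 8 crop px (roughly 3 mm). Release, rise and clear the view.

Request:
arm_command([
  {"xyz": [0, 0, 0], "turn": [0, 0, 0]},
  {"xyz": [0, 0, 0], "turn": [0, 0, 0]},
  {"xyz": [0, 0, 0], "turn": [0, 0, 0]},
  {"xyz": [0, 0, 0.015], "turn": [0, 0, 0]},
  {"xyz": [0, 0, 0.03], "turn": [0, 0, 0]},
  {"xyz": [0, 0, 0.04], "turn": [0, 0, 0]},
  {"xyz": [0, 0, 0.04], "turn": [0, 0, 0]},
  {"xyz": [0, 0.04, 0.02], "turn": [0, 0, 0]},
  {"xyz": [0, 0.05, 0], "turn": [0, 0, 0]},
  {"xyz": [0, 0.05, 0], "turn": [0, 0, 0]},
  {"xyz": [0, 0.05, 0], "turn": [0, 0, 0]},
  {"xyz": [0, 0.04, 0], "turn": [0, 0, 0]},
], gripper=0.5)

```text
clock: 8.07
eef_pos: [528.7, 10.1, 197.7]
eef_rot: [3.141, -0.001, 0.289]
wrist_force: [0.4, -0.3, 0.2]
finger_gap: 46.8
```

Run:
```python
from cell import *
from fit import *
s=camera("side");t=camera("top");d=dict(top=t,side=s);pickle.dump(d,open("c1.pkl","wb"))
st=read_state();print(st["eef_pos"],st["wrist_force"],st["clock"])
crop(t,325,85,455,230,4,"pics/t5.png");crop(s,290,235,455,370,4,"pics/s5.png")
print(fitbar(d,[528.5,-221.5,.29],("top",)))
overlay(d,[528.5,-221.5,.29],"pics/ov5.png")
```

```text
[528.78704606  11.1876319  197.58086479] [-0.36129262 -0.46530453  0.72841363] 8.175
top mismatch 0.111
[ 5.28458506e+02 -2.21341708e+02  3.41607795e-01]
```

View pics/t5.png

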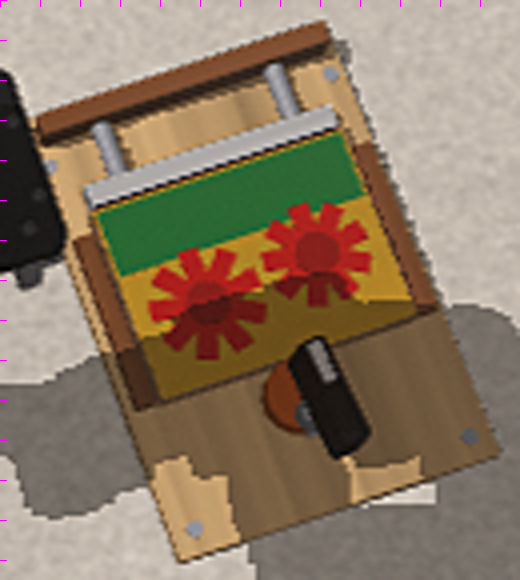

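View pics/ov5.png

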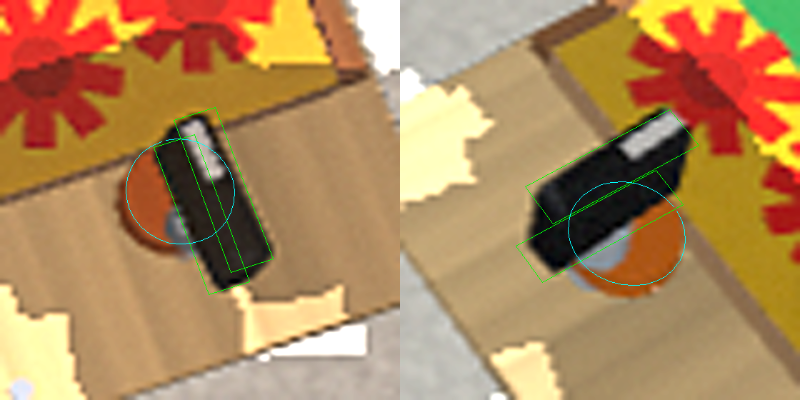

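Run:
```python
from fit import *
d=pickle.load(open("c1.pkl","rb"))
t=dict(d["top"]);t["color"]=cv2.convertScaleAbs(t["color"],alpha=2.2)
crop(t,385,160,425,205,13,"pics/tz.png")
for y in(.25,.3,.35,.4,.45):
    p=proj(t,[528.5+26*np.cos(y),-221.5+26*np.sin(y),74]);q=proj(t,[528.5-26*np.cos(y),-221.5-26*np.sin(y),74])
    print(y,p,q,np.arctan2(*(q-p)))
```

```text
0.25 [404.04328018 168.23656681] [412.9729475  195.10107006] 0.3209071834476795
0.3 [403.36328379 168.44206766] [413.65973154 194.89267281] 0.37122297059638776
0.35 [402.69597671 168.68030162] [414.3334668  194.65089281] 0.42127494780101676
0.4 [402.04300299 168.95068635] [414.992445   194.37634785] 0.471064664895297
0.45 [401.40597242 169.25256139] [415.63499636 194.06973994] 0.5205962460045492
```

View pics/tz.png

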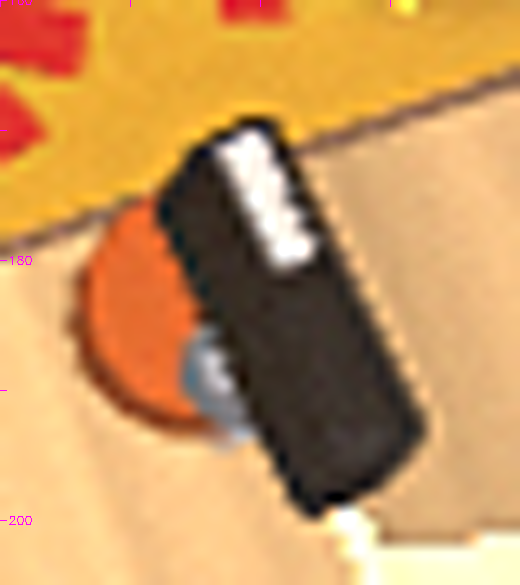

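Zoomed in, the bar's long edges run at about 0.45 in the image, which is a world yaw of about 0.385. The knob lagged the gripper, so I'll compare it properly with the board.

Run:
```python
from fit import *
d=pickle.load(open("c1.pkl","rb"));t=d["top"]
g=lambda p:(385+p[0]/13,160+p[1]/13)
def yaw(a,b,z):
    v=back(t,a,z)-back(t,b,z);return round(float(np.arctan2(v[1],v[0])),3)
print("bar R",yaw(g((285,135)),g((425,420)),74),"bar L(low)",yaw(g((160,215)),g((295,495)),40),"stripe",yaw(g((215,150)),g((275,265)),74))
print("panel edge",yaw(g((0,248)),g((520,70)),20)-1.571)
q=cv2.convertScaleAbs(t["color"],alpha=1.5);t2=dict(t);t2["color"]=q
crop(t2,325,85,455,230,4,"pics/t6.png")
```

```text
bar R 0.384 bar L(low) 0.381 stripe 0.41
panel edge 0.31099999999999994
```

The bar is at 0.385 and the board at about 0.30, so the knob is about 0.085 rad short. I'll re-grip aligned with the bar, with a firmer grip, and turn the rest.

Request:
arm_command([
  {"xyz": [0, -0.04, 0], "turn": [0, 0, 0.03]},
  {"xyz": [0, -0.05, 0], "turn": [0, 0, 0.03]},
  {"xyz": [0, -0.05, 0], "turn": [0, 0, 0.03]},
  {"xyz": [0, -0.05, 0], "turn": [0, 0, 0]},
  {"xyz": [0, -0.04, -0.02], "turn": [0, 0, 0]},
  {"xyz": [0, 0, -0.03], "turn": [0, 0, 0]},
  {"xyz": [0, 0, -0.03], "turn": [0, 0, 0]},
  {"xyz": [0, 0, -0.03], "turn": [0, 0, 0]},
  {"xyz": [0, 0, -0.02], "turn": [0, 0, 0]},
  {"xyz": [0, 0, -0.015], "turn": [0, 0, 0]},
  {"xyz": [0, 0, 0], "turn": [0, 0, 0]},
])

```text
clock: 9.55
eef_pos: [528.5, -222.0, 51.1]
eef_rot: [-3.141, 0.001, 0.378]
wrist_force: [-0.7, 0.5, 1.0]
finger_gap: 47.1
```

Request:
arm_command([
  {"xyz": [0, 0, 0], "turn": [0, 0, 0]},
  {"xyz": [0, 0, 0], "turn": [0, 0, 0]},
  {"xyz": [0, 0, 0], "turn": [0, 0, 0]},
  {"xyz": [0, 0, 0], "turn": [0, 0, 0]},
  {"xyz": [0, 0, 0], "turn": [0, 0, 0]},
], gripper=1.0, force=60)

```text
clock: 10.18
eef_pos: [528.8, -221.3, 51.8]
eef_rot: [-3.141, -0.0, 0.379]
wrist_force: [-2.4, 5.6, 6.1]
finger_gap: 13.7
```

Request:
arm_command([
  {"xyz": [0, 0, 0], "turn": [0, 0, -0.04]},
  {"xyz": [0, 0, 0], "turn": [0, 0, -0.04]},
  {"xyz": [0, 0, 0], "turn": [0, 0, -0.04]},
  {"xyz": [0, 0, 0], "turn": [0, 0, 0]},
  {"xyz": [0, 0, 0], "turn": [0, 0, 0]},
])

```text
clock: 10.8
eef_pos: [528.8, -221.2, 51.8]
eef_rot: [-3.141, 0.0, 0.259]
wrist_force: [-4.1, 4.7, 6.7]
finger_gap: 13.6
```

Request:
arm_command([
  {"xyz": [0, 0, 0], "turn": [0, 0, 0]},
  {"xyz": [0, 0, 0], "turn": [0, 0, 0]},
  {"xyz": [0, 0, 0], "turn": [0, 0, 0]},
  {"xyz": [0, 0, 0.015], "turn": [0, 0, 0]},
  {"xyz": [0, 0, 0.03], "turn": [0, 0, 0]},
  {"xyz": [0, 0, 0.04], "turn": [0, 0, 0]},
  {"xyz": [0, 0, 0.04], "turn": [0, 0, 0]},
  {"xyz": [0, 0.04, 0.02], "turn": [0, 0, 0]},
  {"xyz": [0, 0.05, 0], "turn": [0, 0, 0]},
  {"xyz": [0, 0.05, 0], "turn": [0, 0, 0]},
  {"xyz": [0, 0.05, 0], "turn": [0, 0, 0]},
  {"xyz": [0, 0.04, 0], "turn": [0, 0, 0]},
], gripper=0.5)

```text
clock: 12.3
eef_pos: [528.7, 10.0, 197.7]
eef_rot: [3.141, -0.001, 0.259]
wrist_force: [0.2, -0.1, -0.6]
finger_gap: 46.6
```

Run:
```python
from cell import *
from fit import *
s=camera("side");t=camera("top");d=dict(top=t,side=s);pickle.dump(d,open("c2.pkl","wb"))
print(read_state()["clock"])
t=dict(t);t["color"]=cv2.convertScaleAbs(t["color"],alpha=2.2)
crop(t,385,160,425,205,13,"pics/tz2.png")
cv2.imwrite("pics/top2.png",cv2.resize(d["top"]["color"][:,:,::-1],(784,588),interpolation=cv2.INTER_CUBIC))
```

```text
12.4
```

View pics/tz2.png

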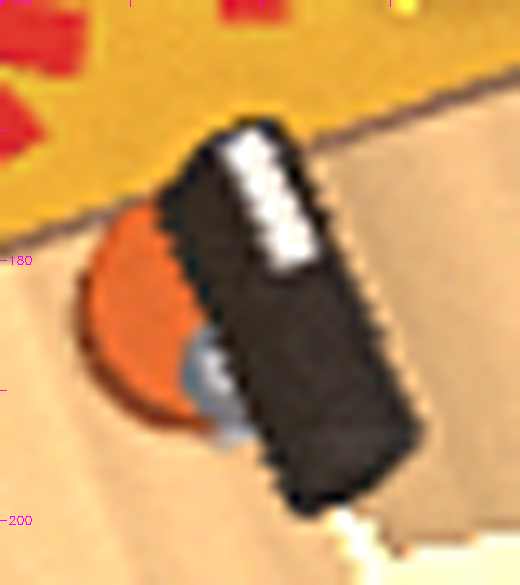

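View pics/top2.png

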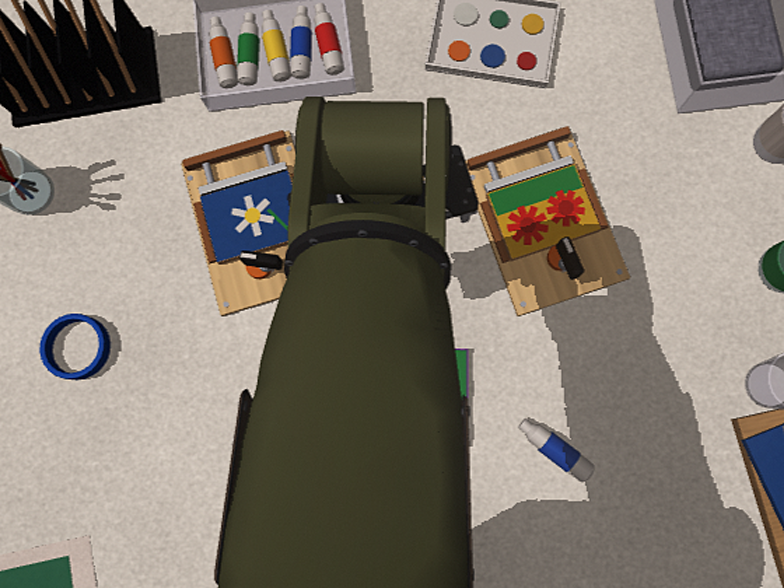

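Run:
```python
from fit import *
from scipy.ndimage import gaussian_filter
for f,y0 in(("c0.pkl",1.62),("c1.pkl",.35),("c2.pkl",.3)):
    d=pickle.load(open(f,"rb"));c=d["top"]
    out=[fitbar(d,[528.5,-221.5,y0],("top",),thr)[2].round(3) for thr in(35,50)]
    print(f,out)
# edge lines in c1,c2: gradient along rows, right edge (bright board vs dark)
    if f!="c0.pkl":
        g=c["color"].astype(float).mean(2)
        for nm,rng in(("R",range(174,190)),("L",range(179,195))):
            pts=[]
            for r in rng:
                xc=(406.5+ (r-170)*.45*1.0) if nm=="R" else (397+(r-176)*.47)
                xs=np.arange(int(xc)-4,int(xc)+6);dg=np.diff(g[r,xs]);dg=np.clip(dg if nm=="R" else -dg,0,None)
                pts.append(((xs[:-1]+.5)@dg/dg.sum(),r))
            pts=np.array(pts);k=np.polyfit(pts[:,1],pts[:,0],1);res=pts[:,0]-np.polyval(k,pts[:,1])
            z=74 if nm=="R" else 40
            a,b=[back(c,(np.polyval(k,r),r),z) for r in(rng[0],rng[-1])];v=a-b
            print(nm,"yaw",np.arctan2(v[1],v[0]).round(3),"res",res.std().round(2))
```

```text
top mismatch 0.117
top mismatch 0.125
c0.pkl [np.float64(1.656), np.float64(1.621)]
top mismatch 0.296
top mismatch 0.092
c1.pkl [np.float64(0.343), np.float64(0.343)]
R yaw 0.371 res 0.16
L yaw 0.37 res 0.27
top mismatch 0.282
top mismatch 0.095
c2.pkl [np.float64(0.319), np.float64(0.35)]
R yaw 0.378 res 0.64
L yaw 0.36 res 0.23
```

Run:
```python
from fit import *
a,b=[pickle.load(open(f,"rb")) for f in("c1.pkl","c2.pkl")]
for n,(x0,y0,x1,y1) in(("top",(382,155,428,205)),("side",(305,260,365,320))):
    ims=[cv2.resize(cv2.convertScaleAbs(q[n]["color"][y0:y1,x0:x1,::-1],alpha=2),(390,390),interpolation=cv2.INTER_CUBIC) for q in(a,b)]
    cv2.imwrite(f"pics/cmp_{n}.png",np.hstack(ims))
```

```text
(no output)
```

View pics/cmp_side.png

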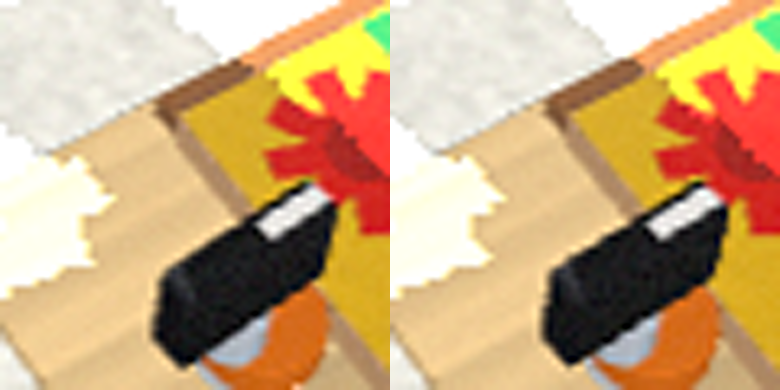

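Top and side show only a small further turn (bar at about 0.36 against the board's 0.30, gripper at 0.26), so the knob lags inside the pads. I'll re-grip once more at the gripper's present yaw and read the moment, which tests this.

Request:
arm_command([
  {"xyz": [0, -0.04, 0], "turn": [0, 0, 0]},
  {"xyz": [0, -0.05, 0], "turn": [0, 0, 0]},
  {"xyz": [0, -0.05, 0], "turn": [0, 0, 0]},
  {"xyz": [0, -0.05, 0], "turn": [0, 0, 0]},
  {"xyz": [0, -0.04, -0.02], "turn": [0, 0, 0]},
  {"xyz": [0, 0, -0.03], "turn": [0, 0, 0]},
  {"xyz": [0, 0, -0.03], "turn": [0, 0, 0]},
  {"xyz": [0, 0, -0.03], "turn": [0, 0, 0]},
  {"xyz": [0, 0, -0.02], "turn": [0, 0, 0]},
  {"xyz": [0, 0, -0.015], "turn": [0, 0, 0]},
  {"xyz": [0, 0, 0], "turn": [0, 0, 0]},
])

```text
clock: 13.78
eef_pos: [528.5, -222.1, 51.1]
eef_rot: [-3.141, 0.001, 0.258]
wrist_force: [0.2, -0.3, -0.3]
finger_gap: 46.9
```

```bash
cat > s.py <<'E'
from cell import *
st=read_state();print({k:st[k].round(3) if hasattr(st[k],'round') else st[k] for k in("eef_pos","eef_rot","wrist_force","moment","finger_gap","clock")})
E
python3 s.py
```

```text
{'eef_pos': array([ 528.492, -222.065,   51.101]), 'eef_rot': array([-3.141e+00,  1.000e-03,  2.580e-01]), 'wrist_force': array([ 0.246, -0.329, -0.28 ]), 'moment': array([ 0.007,  0.167, -0.039]), 'finger_gap': 46.94759294592427, 'clock': 13.775}
```

Request:
arm_command([
  {"xyz": [0, 0, 0], "turn": [0, 0, 0]},
  {"xyz": [0, 0, 0], "turn": [0, 0, 0]},
  {"xyz": [0, 0, 0], "turn": [0, 0, 0]},
  {"xyz": [0, 0, 0], "turn": [0, 0, 0]},
  {"xyz": [0, 0, 0], "turn": [0, 0, 0]},
], gripper=1.0, force=60)

```text
clock: 14.4
eef_pos: [528.9, -221.2, 51.8]
eef_rot: [-3.141, 0.0, 0.259]
wrist_force: [-1.2, 4.5, 4.7]
finger_gap: 14.0
```

```bash
python3 s.py
```

```text
{'eef_pos': array([ 528.875, -221.194,   51.797]), 'eef_rot': array([-3.141,  0.   ,  0.259]), 'wrist_force': array([-1.207,  4.464,  4.705]), 'moment': array([0.84 , 0.48 , 0.253]), 'finger_gap': 13.96631433726065, 'clock': 14.4}
```

The closing alone gives 0.25 N m, so the bar really was misaligned with the pads. Turning a further 0.08.

Request:
arm_command([
  {"xyz": [0, 0, 0], "turn": [0, 0, -0.03]},
  {"xyz": [0, 0, 0], "turn": [0, 0, -0.03]},
  {"xyz": [0, 0, 0], "turn": [0, 0, -0.02]},
  {"xyz": [0, 0, 0], "turn": [0, 0, 0]},
  {"xyz": [0, 0, 0], "turn": [0, 0, 0]},
])

```text
clock: 15.02
eef_pos: [528.8, -221.2, 51.8]
eef_rot: [-3.141, 0.0, 0.18]
wrist_force: [-2.0, 5.0, 4.2]
finger_gap: 13.7
```

```bash
python3 s.py
```

```text
{'eef_pos': array([ 528.831, -221.158,   51.795]), 'eef_rot': array([-3.141,  0.   ,  0.18 ]), 'wrist_force': array([-1.989,  4.978,  4.238]), 'moment': array([0.897, 0.511, 0.323]), 'finger_gap': 13.668585696126623, 'clock': 15.025}
```

Request:
arm_command([
  {"xyz": [0, 0, 0], "turn": [0, 0, 0]},
  {"xyz": [0, 0, 0], "turn": [0, 0, 0]},
  {"xyz": [0, 0, 0], "turn": [0, 0, 0]},
  {"xyz": [0, 0, 0.015], "turn": [0, 0, 0]},
  {"xyz": [0, 0, 0.03], "turn": [0, 0, 0]},
  {"xyz": [0, 0, 0.04], "turn": [0, 0, 0]},
  {"xyz": [0, 0, 0.04], "turn": [0, 0, 0]},
  {"xyz": [0, 0.04, 0.02], "turn": [0, 0, 0]},
  {"xyz": [0, 0.05, 0], "turn": [0, 0, 0]},
  {"xyz": [0, 0.05, 0], "turn": [0, 0, 0]},
  {"xyz": [0, 0.05, 0], "turn": [0, 0, 0]},
  {"xyz": [0, 0.04, 0], "turn": [0, 0, 0]},
], gripper=0.5)

```text
clock: 16.52
eef_pos: [528.8, 10.0, 197.7]
eef_rot: [3.141, -0.001, 0.179]
wrist_force: [0.9, -0.9, -0.9]
finger_gap: 47.1
```

Run:
```python
from cell import *
from fit import *
s=camera("side");t=camera("top");d=dict(top=t,side=s);pickle.dump(d,open("c3.pkl","wb"))
print(read_state()["clock"])
t=dict(t);t["color"]=cv2.convertScaleAbs(t["color"],alpha=2.2)
crop(t,385,160,425,205,13,"pics/tz3.png")
print([fitbar(d,[528.5,-221.5,.3],("top",),h)[2].round(3) for h in(35,50)])
c=d["top"];g=c["color"].astype(float).mean(2)
for nm,rng in(("R",range(174,190)),("L",range(179,195))):
    pts=[]
    for r in rng:
        xc=(406.5+(r-170)*.45) if nm=="R" else (397+(r-176)*.47)
        xs=np.arange(int(xc)-4,int(xc)+6);dg=np.diff(g[r,xs]);dg=np.clip(dg if nm=="R" else -dg,0,None)
        pts.append(((xs[:-1]+.5)@dg/dg.sum(),r))
    pts=np.array(pts);k=np.polyfit(pts[:,1],pts[:,0],1)
    z=74 if nm=="R" else 40
    a,b=[back(c,(np.polyval(k,r),r),z) for r in(rng[0],rng[-1])];v=a-b
    print(nm,np.arctan2(v[1],v[0]).round(3),(pts[:,0]-np.polyval(k,pts[:,1])).std().round(2))
```

```text
16.625
top mismatch 0.187
top mismatch 0.099
[np.float64(0.241), np.float64(0.263)]
R 0.395 0.68
L 0.307 0.29
```

View pics/tz3.png

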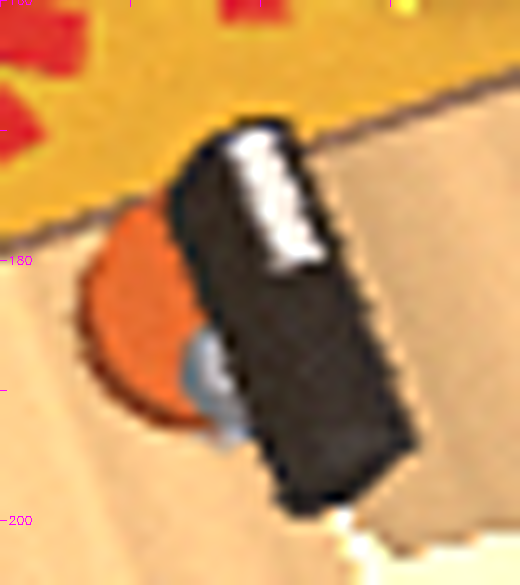

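The bar is now at about 0.30, parallel to the board's axis, so the lobe points at the panel. One last overall look before handing in.

Run:
```python
from fit import *
d=pickle.load(open("c3.pkl","rb"))
cv2.imwrite("pics/side3.png",cv2.resize(d["side"]["color"][:,:,::-1],(784,588),interpolation=cv2.INTER_CUBIC))
d0=pickle.load(open("c0.pkl","rb"));f=lambda q:cv2.resize(q["top"]["color"][85:205,330:455,::-1],(390,374),interpolation=cv2.INTER_CUBIC)
cv2.imwrite("pics/ba.png",np.hstack([f(d0),f(d)]))
```

```text
(no output)
```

View pics/side3.png

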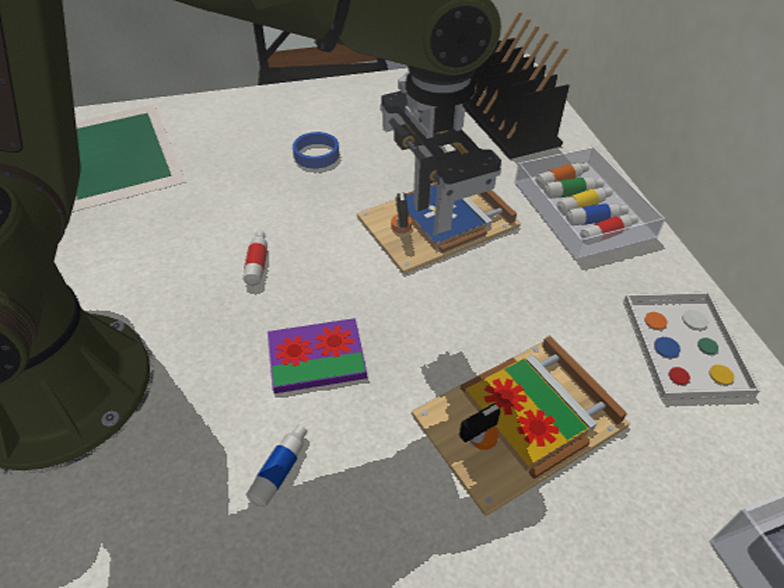

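View pics/ba.png

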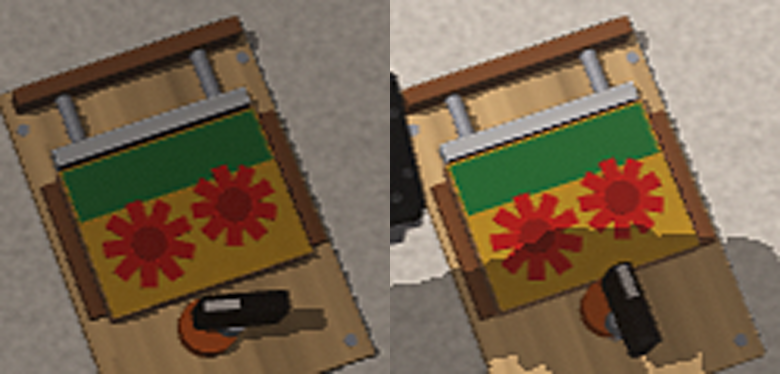

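The before/after pair shows the knob turned, the panel moved against the sprung bar, and the bar pushed back. In the side view the blue knob at (402,210) is unchanged and the gripper is clear at z ≈ 198.

```bash
python3 -c "
from cell import *
print(sign_off())"
```

```text
the job is handed in; nothing more can be done
None
```

The yellow panel is clamped, and I handed the job in at about 16.6 s. I pinched the knob beside it and turned it clockwise from about -1.33 rad. The knob lagged the gripper by about 0.1 rad, so I re-gripped twice at 60 N to finish the turn.

**Knob angle:** the bar's edges, read off the last top picture, are at about 0.30 rad against the board's 0.30, so the joint is near 0, give or take about 0.05. The automatic checks did not fully agree. The silhouette fit gave 0.24–0.26, and the edge fit gave 0.31 on the left and a noisy 0.40 on the right.

**Clamping:** the sprung bar and the panel have visibly shifted by about 3 mm. I did not measure the pressing force itself. The torque at the end of the turn was 0.32 N m, about what was expected while clamping.

**Rest of the scene:** the blue board's knob looks untouched. The gripper is open and clear of everything. The highest wrist force in any reading was about 13 N. One move call was refused for a missing turn value; the arm did not move, and I resent it.

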